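Transfer sample bottles to the test tray in reverse order

ROBOT

A 6-joint arm with a two-finger parallel gripper is mounted at the origin on the work surface. World frame = base frame: x ahead of the robot, y to its left, z up, the work surface at z = 0. Lengths are in mm, angles in rad, forces in N, time in s.
With the tool pointing down it reaches from about 325 to 925 mm from the base axis. Payload 3.1 kg.
Tool frame: the origin (TCP) lies on the mounting face of the last link; the fingertips stand 173 mm ahead of it and the grasp point (between the pads) lies 155 mm ahead of it; y points along the fingers, x is the direction in which the jaws open and shut, and the axes are right-handed (so a half turn about y gives the same grasp; the last joint's range is limited). The gripper opens to 85 mm and grips with 20 to 120 N. Pads are 22 mm wide; open, the fingers measure 114 mm over their backs; the gripper's body (76 mm by 85 mm) begins 54 mm behind the grasp point. The pads swing forward as they close: fully open they stand 13 mm farther back than shut.
Start: joints at [1.043, 0.217, 1.613, -0, 1.311, -0.112], TCP at [252.435, 571.767, 404.7] pointing down, gripper open.
Joint ranges: [-2.75, 2.75], [-0.78, 2.1], [0.31, 2.55], [-1.13, 4.27], [0.13, 2.63], [-2.58, 2.58]. Speed limits (rad/s): [2.79, 2.79, 3.14, 3.14, 3.14, 3.14].

INTERFACE

Orientations are given as a unit quaternion [w, x, y, z].
In Python, from bench import sense, snapshot, close_job gives the robot as it stands.
- The arm moves only by the tool send_rows, never from a script. Its argument "targets" is a list of rows, each a list of 2 entries, a list of its own where there are three numbers: the shift along the tool's x, y, z in m, then the turn, a rotation vector about the tool's x, y, z in rad. In form: [[[tx, ty, tz], [ax, ay, az]], ...]. A call has 1 to 10 rows; each row shifts and turns the commanded pose from where the row before left it, along the tool's axes as they then stand; what a row does not reach is not made up. A row lasts 1/10 s, in which the tool goes at most 50 mm and 8.59 degrees, less where a joint would pass 70% of its speed; a pose out of reach is approached as far as the arm can. A call with a gripper value outside its range is refused whole. "grip" is the opening, from 0 (shut) to 1 (fully open), set as the call begins (left out, the last holds). The fingers move at their own pace and stop on an object; "squeeze" is the grip in N (left out, the last holds). Time passes only in rows, so rows that do not move let the fingers close. It gives the time, the measured TCP pose, the force and the opening at its end, in the units of the state.
- sense(): the state, without advancing time (a new reading comes with each control period).
- snapshot(name): name is "side" or "top"; returns a dict with "frame" (420x560x3 uint8, red, green, blue), "depth" (420x560 float32, mm along the optical axis (not along the pixel's ray), 0 where there is no reading), "fovy" (degrees; the focal length in pixels is half the picture's height over the tangent of half this angle, whatever the lens; pixels are square), "cx", "cy" (the principal point, pixels), "eye" and "orientation" of the camera in the world. Camera axes: x right, y up, looking along -z (the intrinsics and any distortion apply to the point x, -y, -z); pixel columns grow to the right and rows downward; lengths in mm; the calibration is good to about 2 mm. A picture is of the moment at which its call begins.
- close_job(): hands the job in, once; it reports no verdict.
The state is a dict: "clock": time; "joint_pos": joint angles; "joint_velocities": joint speeds; "joint_efforts": joint torques, N m; "tool_pos": TCP position; "tool_rot": TCP orientation; "contact_force": force on the tool from outside, world axes, zero at the start; "torque": the same for the moment, N m; "width": finger opening in mm.
Only numpy, scipy, OpenCV 4.12 (cv2) and the standard library are available. Lean on these libraries where they do the work, as an engineer would, in place of code of your own. Each camera call takes 0.05 s, during which the arm holds its last target.

TASK

Move the four amber sample containers from the black incoming tray into the white test tray in reverse order, so that the last to come in is tested first: the one next to the incoming tray's upright end plate goes into the compartment furthest from the test tray's end plate, the next one into the compartment beside it, and so on, one container to a compartment. Stand each upright and flat on the compartment floor, setting it down rather than dropping it.

Things in the scene. Friction and masses are not known exactly. Their poses are not given: they have to be found in the camera images.
- vial_tall: slim round amber glass bottle with a narrow white cap: diameter 28 mm up to 58 mm height, shoulder to 66 mm, cap diameter 20 mm, 84 mm tall overall. Origin at the centre of its underside, z up along the bottle. It is closed and rigid, 38 to 126 g; at the start it stands upright on its own grey plastic pad, its x and y axes within 0.1 rad of those of in_tray. Grip it across the amber glass part, along its x axis (across the row).
- vial_jar: wide round amber glass jar with a broad white lid: glass diameter 36 mm up to 48 mm height, lid diameter 38 mm, 66 mm tall overall. Origin at the centre of its underside, z up along the bottle. It is closed and rigid, 38 to 126 g; at the start it stands upright on its own grey plastic pad, its x and y axes within 0.1 rad of those of in_tray. Grip it across the amber glass part, along its x axis (across the row).
- vial_square: square amber glass bottle with a round white cap: glass 30 x 30 mm up to 56 mm height, cap diameter 22 mm, 78 mm tall overall. Origin at the centre of its underside, z up along the bottle. It is closed and rigid, 38 to 126 g; at the start it stands upright on its own grey plastic pad, its x and y axes within 0.1 rad of those of in_tray. Grip it across the amber glass part, along its x axis (across the row).
- vial_flat: flat oblong amber glass bottle with a small round white cap: glass 22 mm along its x, 38 mm along its y, up to 56 mm height, cap diameter 18 mm, 74 mm tall overall. Origin at the centre of its underside, z up along the bottle. It is closed and rigid, 38 to 126 g; at the start it stands upright on its own grey plastic pad, its x and y axes within 0.1 rad of those of in_tray. Grip it across the amber glass part, along its x axis (across the row).
- pad_tall: round grey plastic pad, diameter 42 mm, under vial_tall at the start, 3 mm thick, fixed on the floor of in_tray, partly hidden by that container but wider all round. It never moves and so still shows that container's place in the row after the container has gone. Origin at the centre of its underside, axes parallel to those of in_tray.
- pad_jar: round grey plastic pad, diameter 56 mm, under vial_jar at the start, 3 mm thick, fixed on the floor of in_tray, partly hidden by that container but wider all round. It never moves and so still shows that container's place in the row after the container has gone. Origin at the centre of its underside, axes parallel to those of in_tray.
- pad_square: square grey plastic pad, 48 x 48 mm, under vial_square at the start, 3 mm thick, fixed on the floor of in_tray, partly hidden by that container but wider all round. It never moves and so still shows that container's place in the row after the container has gone. Origin at the centre of its underside, axes parallel to those of in_tray.
- pad_flat: oblong grey plastic pad, 36 mm along x and 56 mm along y, under vial_flat at the start, 3 mm thick, fixed on the floor of in_tray, partly hidden by that container but wider all round. It never moves and so still shows that container's place in the row after the container has gone. Origin at the centre of its underside, axes parallel to those of in_tray.
- in_tray: the incoming tray: black, undivided, fixed to the desk, 70 mm along x and 286 mm along y, floor 5 mm thick, rim 9 mm high; it holds the four pads and containers at the start. An upright end plate 45 mm high stands across its +y end (at y = +145 mm). Origin at the centre of its underside on the desk. Its four places lie at x = 0, y = +102 (next to the end plate), +34, -34 and -102 mm.
- test_tray: the test tray: white, fixed to the desk, 70 mm along x and 286 mm along y, with four empty open compartments in a row. Floor 6 mm thick (inner floor at z = 6 mm), walls and ribs 18 mm high; each compartment is 56 mm along x and 58 mm along y inside. An upright end plate 45 mm high stands across its +y end (at y = +145 mm). Origin at the centre of its underside on the desk. Compartment centres at x = 0, y = +102 (next to the end plate), +34, -34 and -102 mm.
Not all that is in view belongs to the job. Leave any blue or pink look-alike of the vial_jar alone.

How it is judged (in metres and radians):
At the end, for the whole second after the job is handed in: All four stand upright (0.1 rad) on the floor of their test tray compartments (18 mm of its centre along each tray axis, 3 mm in height), in the reverse of their order in the incoming tray, counted from the end plates; released and at rest (0.02 m/s) (((y of pad_tall in the frame of in_tray between 0.082 and 0.122 m and y of vial_tall in the frame of test_tray between -0.12 and -0.084 m) or (y of pad_tall in the frame of in_tray between 0.014 and 0.054 m and y of vial_tall in the frame of test_tray between -0.052 and -0.016 m) or (y of pad_tall in the frame of in_tray between -0.054 and -0.014 m and y of vial_tall in the frame of test_tray between 0.016 and 0.052 m) or (y of pad_tall in the frame of in_tray between -0.122 and -0.082 m and y of vial_tall in the frame of test_tray between 0.084 and 0.12 m)) and x of vial_tall in the frame of test_tray between -0.018 and 0.018 m and z of vial_tall in the frame of test_tray between 0.003 and 0.009 m and angle between each of vial_tall, vial_jar, vial_square, vial_flat's own z axis and vertical below 0.1 rad and linear speed of each of vial_tall, vial_jar, vial_square, vial_flat below 0.02 m/s and contact force between each of vial_tall, vial_jar, vial_square, vial_flat and the fingers below 0.1 N and ((y of pad_jar in the frame of in_tray between 0.082 and 0.122 m and y of vial_jar in the frame of test_tray between -0.12 and -0.084 m) or (y of pad_jar in the frame of in_tray between 0.014 and 0.054 m and y of vial_jar in the frame of test_tray between -0.052 and -0.016 m) or (y of pad_jar in the frame of in_tray between -0.054 and -0.014 m and y of vial_jar in the frame of test_tray between 0.016 and 0.052 m) or (y of pad_jar in the frame of in_tray between -0.122 and -0.082 m and y of vial_jar in the frame of test_tray between 0.084 and 0.12 m)) and x of vial_jar in the frame of test_tray between -0.018 and 0.018 m and z of vial_jar in the frame of test_tray between 0.003 and 0.009 m and ((y of pad_square in the frame of in_tray between 0.082 and 0.122 m and y of vial_square in the frame of test_tray between -0.12 and -0.084 m) or (y of pad_square in the frame of in_tray between 0.014 and 0.054 m and y of vial_square in the frame of test_tray between -0.052 and -0.016 m) or (y of pad_square in the frame of in_tray between -0.054 and -0.014 m and y of vial_square in the frame of test_tray between 0.016 and 0.052 m) or (y of pad_square in the frame of in_tray between -0.122 and -0.082 m and y of vial_square in the frame of test_tray between 0.084 and 0.12 m)) and x of vial_square in the frame of test_tray between -0.018 and 0.018 m and z of vial_square in the frame of test_tray between 0.003 and 0.009 m and ((y of pad_flat in the frame of in_tray between 0.082 and 0.122 m and y of vial_flat in the frame of test_tray between -0.12 and -0.084 m) or (y of pad_flat in the frame of in_tray between 0.014 and 0.054 m and y of vial_flat in the frame of test_tray between -0.052 and -0.016 m) or (y of pad_flat in the frame of in_tray between -0.054 and -0.014 m and y of vial_flat in the frame of test_tray between 0.016 and 0.052 m) or (y of pad_flat in the frame of in_tray between -0.122 and -0.082 m and y of vial_flat in the frame of test_tray between 0.084 and 0.12 m)) and x of vial_flat in the frame of test_tray between -0.018 and 0.018 m and z of vial_flat in the frame of test_tray between 0.003 and 0.009 m); the robot touches nothing.
It fails at once if vial_tall was dropped or knocked over (moving faster than 0.6 m/s out of the fingers) (linear speed of vial_tall above 0.6 m/s and contact force between vial_tall and the fingers below 0.05 N).
It fails at once if vial_jar was dropped or knocked over (moving faster than 0.6 m/s out of the fingers) (linear speed of vial_jar above 0.6 m/s and contact force between vial_jar and the fingers below 0.05 N).
It fails at once if vial_square was dropped or knocked over (moving faster than 0.6 m/s out of the fingers) (linear speed of vial_square above 0.6 m/s and contact force between vial_square and the fingers below 0.05 N).
It fails at once if vial_flat was dropped or knocked over (moving faster than 0.6 m/s out of the fingers) (linear speed of vial_flat above 0.6 m/s and contact force between vial_flat and the fingers below 0.05 N).
It also fails if it takes over 99 s, if anything falls off the work surface, if the arm or the gripper's body presses on something with over 40 N, if the wrist force passes 120 N, or if a joint passes its speed limit or range.

## Working session

There is one attempt and no reset: what is moved stays moved. The work goes in short steps, Python scripts to look and compute and a tool call to move; the robot and the scene stay as the last step left them, time stands still between calls to the robot, and variables do not carry over. Pictures are saved under pics/ and viewed, and the job is handed in when it is done.

Besides the shell and the picture viewer there is one more tool, called after ">>>" as a command line: name --argument value ..., lists and objects as JSON in quotes. send_rows: Moves the arm, as the interface text tells. Its arguments: {"type":"object","properties":{"targets":{"type":"array"},"grip":{"type":"number"},"squeeze":{"type":"number"}},"required":["targets"]}

```bash
ls; mkdir -p pics
python3 - <<'E'
from bench import *
import cv2,pickle
print(sense())
for n in("side","top"):
    s=snapshot(n); pickle.dump(s,open(f"{n}.pkl","wb"))
    print({k:v for k,v in s.items() if k not in("frame","depth")})
    cv2.imwrite(f"pics/{n}0.png",s["frame"][...,::-1])
E
```

```text
pics
{'clock': 0.0, 'joint_pos': array([ 1.04280044e+00,  2.17772834e-01,  1.61491565e+00, -2.37336634e-06,
        1.31129246e+00, -1.12194731e-01]), 'joint_velocities': array([-4.94991013e-05,  2.19400985e-04,  1.83409693e-04,  2.81537755e-04,
        3.26596432e-04,  4.51955812e-04]), 'joint_efforts': array([-1.97335692e-03, -3.96872199e+01, -3.03840709e+01, -2.42224396e-04,
        9.77604504e-03, -3.68774067e-06]), 'tool_pos': array([252.22878878, 571.41281837, 403.36584196]), 'tool_rot': array([-0.59205614,  0.59281533,  0.38527578, -0.38678429]), 'contact_force': array([-0.67875731,  0.12371082, -0.30038144]), 'torque': array([-0.07881798, -0.0165337 ,  0.03929638]), 'width': 85.67728110109066}
{'fovy': 48.452363447072095, 'cx': 278.6079496575023, 'cy': 210.3720338266877, 'eye': array([ 274.69780846, -253.64556983,  548.42233004]), 'orientation': array([ 0.84721531,  0.311903  , -0.14864479, -0.40354362])}
{'fovy': 45.59471635978717, 'cx': 269.8042914214061, 'cy': 207.35745990046007, 'eye': array([550.63552562,  32.41508325, 753.50288405]), 'orientation': array([-0.70416731, -0.0217757 ,  0.03645638,  0.70876311])}
```

View pics/side0.png

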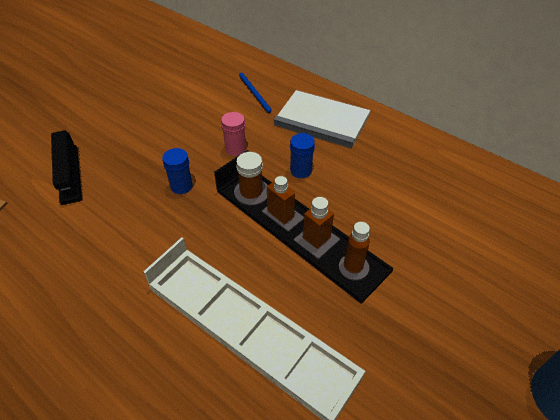

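View pics/top0.png

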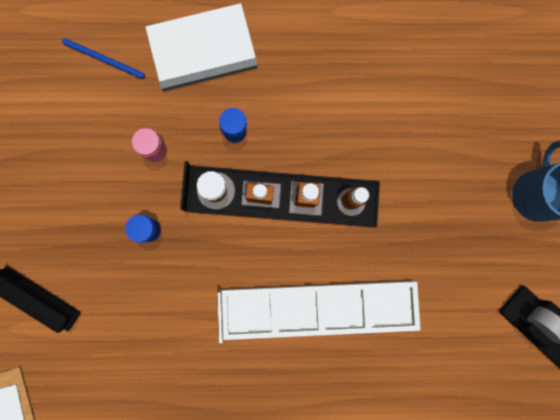

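Both views show the black tray (top view about x 183–380, y 165–226) with its end plate on the left. From the plate the order is jar (212,187), flat (260,192), square (310,193), tall (357,197). The white tray (218–420, 282–341) also has its plate on the left. Blue jars at (233,124) and (142,229) and a pink one at (148,144) are look-alikes and stay where they are. Next I measure.

```bash
cat > h.py <<'E'
import numpy as np,cv2,pickle
from scipy.spatial.transform import Rotation as R
def rot(q): return R.from_quat([q[1],q[2],q[3],q[0]]).as_matrix()
def foc(s): return 210/np.tan(np.radians(s["fovy"])/2)
def ray(s,uv):
    uv=np.atleast_2d(uv).astype(float); f=foc(s)
    d=np.c_[(uv[:,0]-s["cx"])/f,-(uv[:,1]-s["cy"])/f,-np.ones(len(uv))]
    return d@rot(s["orientation"]).T
def onz(s,uv,z):
    d=ray(s,uv); e=s["eye"]; return e+d*((z-e[2])/d[:,2])[:,None]
def cloud(s):
    v,u=np.mgrid[0:420,0:560]; d=ray(s,np.c_[u.ravel(),v.ravel()])
    return (s["eye"]+d*s["depth"].reshape(-1,1)).reshape(420,560,3)
E
python3 - <<'E'
from h import *
out={}
for n in("side","top"):
    s=pickle.load(open(f"{n}.pkl","rb")); f=s["frame"]; P=cloud(s)
    hsv=cv2.cvtColor(f,cv2.COLOR_RGB2HSV)
    print(n,"desk z med",np.median(P[...,2][s["depth"]>0]), "nodepth",(s["depth"]==0).mean())
    ok=s["depth"]>0
    white=((hsv[...,1]<60)&(hsv[...,2]>120)&ok).astype(np.uint8)
    dark=((f.max(2)<45)&ok).astype(np.uint8)
    for nm,m in(("white",white),("dark",dark)):
        k,l,st,c=cv2.connectedComponentsWithStats(m)
        for i in range(1,k):
            if st[i,4]>60:
                p=P[l==i]; print(nm,st[i],c[i].round(1),"med",np.median(p,0).round(1),"z90",np.percentile(p[:,2],[5,95]).round(1))
E
```

```text
side desk z med -0.5580356314238202 nodepth 0.0039625850340136055
white [ 277   90   93   49 2396] [324.5 113.5] med [864.4 116.3  11.3] z90 [ 9.8 12.9]
white [237 152  25  18 346] [248.7 160.2] med [636.8  96.5  73.4] z90 [71.9 74.7]
white [275 176  12   9  86] [280.5 180.3] med [628.3  29.8  81.6] z90 [80.5 83. ]
white [312 197  16  12 153] [319.6 202.6] med [625.5 -38.7  85.5] z90 [84.4 86.8]
white [354 222  15  14 150] [361.3 227.6] med [ 620.1 -106.1   91.7] z90 [90.2 92.9]
white [144 238  39  35 119] [162.9 254.8] med [452.2  86.3  44.4] z90 [43.1 46.1]
white [  149   250   216   170 11227] [261.5 335.5] med [460.3 -79.1   6.4] z90 [ 4.2 18.7]
dark [  51  131   31   74 1732] [ 65.6 167.8] med [472.1 335.5  43.8] z90 [ 4.5 48.4]
dark [ 215  157  178  147 4074] [307.  240.8] med [609.7 -61.1   5.3] z90 [ 2.6 35.6]
dark [259 174  13  21  77] [263.3 181.5] med [666.6  85.3   9.2] z90 [ 5.1 50.2]
dark [293 199  16  18 137] [299.7 207.4] med [659.2  14.4   5.7] z90 [ 3.4 36.6]
dark [ 531  350   29   70 1317] [547.1 385. ] med [ 602.9 -363.4   32.9] z90 [ 4.3 66.4]
top desk z med 0.58
[... 441 characters left out ...]
] z90 [ 6.2 10.3]
white [352 187  17  17 219] [360.2 194.9] med [ 621.3 -102.5   91.8] z90 [ 6.3 93.6]
white [338 200  26  15 105] [350.3 208.9] med [ 607.6 -105.2    8.1] z90 [ 6.3 10.2]
white [ 218  281  202   62 9960] [317.6 310.1] med [459.8 -51.7   7.3] z90 [ 4.3 19.8]
white [542 313  18  26 273] [552.4 323.1] med [ 446.  -370.9   62.7] z90 [57.2 66.2]
white [  0 385  24  35 690] [ 10.1 403.7] med [330.4 392.4   6.8] z90 [4.3 8.6]
dark [ 182  162  197   64 4374] [282.7 196.4] med [627.   -4.5   5.8] z90 [ 3.3 12.4]
dark [   0  267   80   65 2394] [ 35.9 300.5] med [479.7 347.7  46.3] z90 [ 8.3 50. ]
dark [ 500  286   60   82 1810] [531.  320.6] med [ 449.4 -360.4   12.9] z90 [ 9.4 42.8]
```

Run:
```python
from h import *
for n in("side","top"):
    s=pickle.load(open(f"{n}.pkl","rb")); f=s["frame"]; P=cloud(s)
    hsv=cv2.cvtColor(f,cv2.COLOR_RGB2HSV); z=P[...,2]
    white=((hsv[...,1]<60)&(hsv[...,2]>120)).astype(np.uint8)
    dark=(f.max(2)<45).astype(np.uint8)
    # trays
    for nm,m,top in(("test",white,18),("in",dark,9)):
        lo=np.array([420,-230]) if nm=="test" else np.array([560,-190]); hi=np.array([510,160]) if nm=="test" else np.array([700,175])
        box=(m>0)&np.all((P[...,:2]>lo)&(P[...,:2]<hi),axis=2)
        mm=cv2.morphologyEx(box.astype(np.uint8),cv2.MORPH_CLOSE,np.ones((9,9)))
        k,l,st,c=cv2.connectedComponentsWithStats(mm); i=1+np.argmax(st[1:,4])
        # silhouette on the ground plane: points by z
        b=box&(l==i)&(z<top+6)
        r=cv2.minAreaRect(P[b][:,:2].astype(np.float32)); print(n,nm,"all",r)
        b2=b&(z>top-4)&(z<top+4)
        if nm=="test":
            r=cv2.minAreaRect(P[b2][:,:2].astype(np.float32)); print("   rim",r, b2.sum())
        pl=box&(z>top+12)&(z<top+40); q=P[pl]; 
        if nm=="test" and pl.sum(): print("   plate",q[:,:2].mean(0),np.ptp(q,0))
        # silhouette ray-cast corners
        if nm=="test":
            cn,_=cv2.findContours((b).astype(np.uint8),cv2.RETR_EXTERNAL,cv2.CHAIN_APPROX_NONE); cn=max(cn,key=len)
            w=onz(s,cn[:,0,:],18)[:,:2]; print("   ray@18",cv2.minAreaRect(w.astype(np.float32)))
    # caps & look
    caps=white.astype(bool)&(z>60)&(z<100)&(P[...,0]>580)&(P[...,0]<680)
    k,l,st,c=cv2.connectedComponentsWithStats(caps.astype(np.uint8))
    for i in range(1,k):
        if st[i,4]>40:
            q=P[l==i]; zt=np.percentile(q[:,2],90); t=q[q[:,2]>np.median(q[:,2])-3]
            (cx,cy),rad=cv2.minEnclosingCircle(t[:,:2].astype(np.float32))
            # contour centre raycast
            print(n,"cap",c[i].round(1),"med xy",np.median(t,0).round(1),"circ",round(cx,1),round(cy,1),round(rad,1))
    amb=(hsv[...,0]<14)&(hsv[...,1]>120)&(z>20)&(z<70)&(P[...,0]>580)&(P[...,0]<680)&(abs(P[...,1])<150)
    k,l,st,c=cv2.connectedComponentsWithStats(amb.astype(np.uint8))
    for i in range(1,k):
        if st[i,4]>40: q=P[l==i]; print(n,"amber",c[i].round(1),q.mean(0).round(1),np.percentile(q,2,0).round(1),np.percentile(q,98,0).round(1), cv2.minAreaRect(q[q[:,2]>50][:,:2].astype(np.float32)) if n=="top" else "")
```

```text
side test all ((463.279052734375, -57.35755920410156), (78.54183959960938, 287.2002258300781), 2.121225595474243)
   rim ((459.6645812988281, -57.46942138671875), (71.14971923828125, 287.2080383300781), 2.0356624126434326) 4058
   plate [453.24010974  86.36195464] [67.08130489  5.96654347  4.10911342]
   ray@18 ((459.4520568847656, -57.96537780761719), (70.20307159423828, 286.5088195800781), 2.0682008266448975)
side in all ((627.6239624023438, -4.6164703369140625), (289.8526611328125, 71.74649047851562), 84.8626480102539)
side cap [248.7 160.2] med xy [636.8  96.5  73.4] circ 636.8 97.0 18.8
side cap [280.5 180.3] med xy [628.3  29.8  81.6] circ 628.1 30.1 8.8
side cap [319.6 202.6] med xy [625.5 -38.7  85.5] circ 625.7 -38.6 10.7
side cap [361.3 227.6] med xy [ 620.  -105.9   91.8] circ 620.3 -106.2 9.7
side amber [250.  183.7] [626.7  87.6  37.2] [618.8  78.9  20.7] [644.1 106.8  53.6] 
side amber [280.4 200.7] [621.4  24.5  47.9] [615.1  10.   21.3] [635.5  48.   64.6] 
side amber [317.2 226. ] [617.6 -43.6  47.3] [609.8 -54.5  21.4] [637.1 -24.   64.5] 
side amber [355.6 253.3] [
[... 843 characters left out ...]
2.1] circ 621.9 -103.3 10.0
top amber [182.5 184.7] [642.4 141.7  43.8] [607.1 136.2  27.9] [676.4 145.   47.3] ((0.0, 0.0), (0.0, 0.0), 0.0)
top amber [259.  194.3] [626.1  32.7  60.4] [616.6  14.6  31.7] [640.3  50.7  66.5] ((629.4263916015625, 32.439002990722656), (37.400760650634766, 22.617088317871094), 82.93135070800781)
top amber [304.1 197.5] [621.4 -30.3  59. ] [611.7 -49.1  30.9] [642.  -19.9  66.4] ((627.338623046875, -35.55369567871094), (29.726669311523438, 30.08282470703125), 84.56143188476562)
top amber [348.7 200.5] [617.4 -93.9  53.2] [ 608.3 -103.9   22. ] [632.1 -89.4  69.6] ((620.44091796875, -96.68025207519531), (27.05936050415039, 14.834784507751465), 12.38232707977295)
```

```bash
cat >> h.py <<'E'
YAW=np.radians(-5.1)
def Rt(yaw=YAW,sg=1):
    x=sg*np.array([np.cos(yaw),np.sin(yaw),0]); y=np.array([0,0,-1.]); return np.c_[x,y,np.cross(x,y)]
def go(xyz_grasp,sg=1,yaw=YAW):
    """shift (m, tool axes now) + turn needed to bring grasp point to xyz mm"""
    from bench import sense
    s=sense(); Rn=rot(s["tool_rot"]); T=Rt(yaw,sg)
    tcp=np.array(xyz_grasp)-155*T[:,1]
    print("t",s["clock"],"grasp now",(s["tool_pos"]+155*Rn[:,1]).round(1),"w",round(s["width"],1),"F",s["contact_force"].round(1))
    print(" shift in aligned axes m",(T.T@(tcp-s["tool_pos"])/1e3).round(4)," in present axes",(Rn.T@(tcp-s["tool_pos"])/1e3).round(4)," turn",R.from_matrix(Rn.T@T).as_rotvec().round(4))
E
python3 - <<'E'
from h import *
from bench import sense
print(rot(sense()["tool_rot"]).round(3))
go([637.4,98.2,200],1); go([637.4,98.2,200],-1)
s=pickle.load(open("top.pkl","rb"));P=cloud(s)
for u,v in((233,118),(142,225),(146,140)): print(P[v,u].round(0))
im=cv2.resize(s["frame"][155:235,175:390,::-1],None,fx=3.5,fy=3.5,interpolation=cv2.INTER_CUBIC); cv2.imwrite("pics/crop0.png",im)
E
```

```text
[[ 0.404 -0.001 -0.915]
 [ 0.915 -0.002  0.404]
 [-0.002 -1.     0.   ]]
t 0.1 grasp now [252.1 571.1 248.5] w 85.5 F [-0.5 -0.3 -0.5]
 shift in aligned axes m [ 0.4257  0.0485 -0.4371]  in present axes [-0.2772  0.049  -0.5435]  turn [ 1.200e-03  1.244e+00 -2.000e-03]
t 0.1 grasp now [252.1 571.1 248.5] w 85.5 F [-0.5 -0.3 -0.5]
 shift in aligned axes m [-0.4257  0.0485  0.4371]  in present axes [-0.2772  0.049  -0.5435]  turn [-2.2000e-03 -1.8976e+00 -1.3000e-03]
[733.  68.  67.]
[584. 193.  68.]
[702. 189.  67.]
```

View pics/crop0.png

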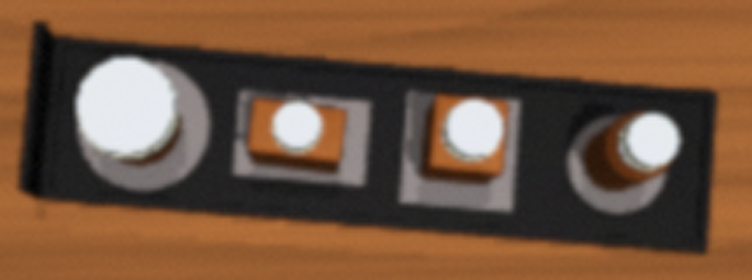

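Enlarged crop: from the plate the order is the amber jar with the broad lid, the flat bottle, the square one and the slim tall one. All four are amber, so none is a look-alike. I'll align the gripper first, then approach the jar.

>>> send_rows --targets '[[[0, 0, 0], [0, 0.138, 0]], [[0, 0, 0], [0, 0.138, 0]], [[0, 0, 0], [0, 0.138, 0]], [[0, 0, 0], [0, 0.138, 0]], [[0, 0, 0], [0, 0.138, 0]], [[0, 0, 0], [0, 0.138, 0]], [[0, 0, 0], [0, 0.138, 0]], [[0, 0, 0], [0, 0.138, 0]], [[0, 0, 0], [0, 0.14, 0]], [[0, 0, 0], [0, 0, 0]]]' --grip 0.85 --squeeze 35

```text
clock: 1.1
tool_pos: [252.3, 571.6, 403.9]
tool_rot: [-0.706, 0.707, -0.032, 0.031]
contact_force: [-0.7, -0.5, -0.4]
width: 72.7
```

>>> send_rows --targets '[[[0.025, 0, -0.025], [0, 0, 0]], [[0.025, 0, -0.025], [0, 0, 0]], [[0.025, 0, -0.025], [0, 0, 0]], [[0.025, 0, -0.025], [0, 0, 0]], [[0.025, 0, -0.025], [0, 0, 0]], [[0.025, 0, -0.025], [0, 0, 0]], [[0.025, 0, -0.025], [0, 0, 0]], [[0.025, 0, -0.025], [0, 0, 0]], [[0.025, 0, -0.025], [0, 0, 0]], [[0.025, 0, -0.025], [0, 0, 0]]]'

```text
clock: 2.1
tool_pos: [479.8, 299.2, 404.4]
tool_rot: [-0.706, 0.707, -0.03, 0.03]
contact_force: [0.7, 0.5, -0.4]
width: 72.5
```

>>> send_rows --targets '[[[0.022, 0.006, -0.023], [0, 0, 0]], [[0.022, 0.006, -0.023], [0, 0, 0]], [[0.022, 0.006, -0.023], [0, 0, 0]], [[0.022, 0.006, -0.023], [0, 0, 0]], [[0.022, 0.006, -0.023], [0, 0, 0]], [[0.022, 0.006, -0.023], [0, 0, 0]], [[0.022, 0.006, -0.023], [0, 0, 0]], [[0.022, 0.006, -0.023], [0, 0, 0]], [[0, 0, 0], [0, 0, 0]], [[0, 0, 0], [0, 0, 0]]]'

```text
clock: 3.1
tool_pos: [638.2, 101.1, 355.9]
tool_rot: [0.707, -0.706, 0.032, -0.031]
contact_force: [-1.0, 0.2, -0.5]
width: 72.5
```

Run:
```python
from h import *
go([637.4,98.2,41])
```

```text
t 3.1 grasp now [637.9 101.2 200.9] w 72.5 F [-1.   0.2 -0.5]
 shift in aligned axes m [-0.0005  0.1599 -0.0029]  in present axes [-0.0002  0.1599 -0.003 ]  turn [-0.0003  0.0005 -0.0018]
```

>>> send_rows --targets '[[[0, 0.02, -0.001], [0, 0, 0]], [[0, 0.02, -0.001], [0, 0, 0]], [[0, 0.02, -0.001], [0, 0, 0]], [[0, 0.02, 0], [0, 0, 0]], [[0, 0.02, 0], [0, 0, 0]], [[0, 0.02, 0], [0, 0, 0]], [[0, 0.02, 0], [0, 0, 0]], [[0, 0.018, 0], [0, 0, 0]], [[0, 0, 0], [0, 0, 0]], [[0, 0, 0], [0, 0, 0]]]'

```text
clock: 4.1
tool_pos: [637.6, 99.2, 198.6]
tool_rot: [0.706, -0.706, 0.031, -0.031]
contact_force: [0.1, -0.2, 1.2]
width: 72.7
```

Run:
```python
from h import *
from bench import snapshot
go([637.4,98.2,42])
s=snapshot("side"); cv2.imwrite("pics/s1.png",cv2.resize(s["frame"][60:330,140:480,::-1],None,fx=2.2,fy=2.2))
```

```text
t 4.1 grasp now [637.5  99.3  43.6] w 72.7 F [ 0.1 -0.2  1.2]
 shift in aligned axes m [-0.0001  0.0016 -0.0011]  in present axes [-0.0001  0.0016 -0.0011]  turn [-0.0001  0.0012 -0.0008]
```

View pics/s1.png

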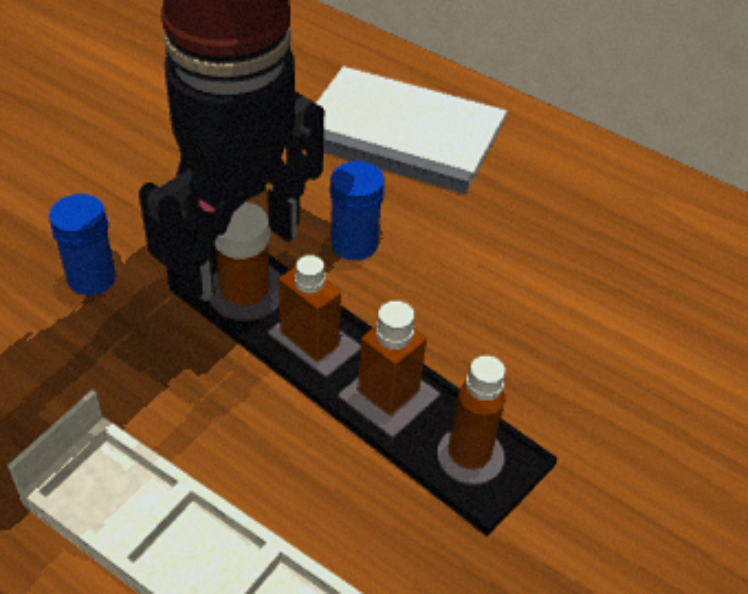

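>>> send_rows --targets '[[[0, 0.003, -0.001], [0, 0, 0]], [[0, 0, 0], [0, 0, 0]], [[0, 0, 0], [0, 0, 0]]]'

```text
clock: 4.45
tool_pos: [638.1, 97.5, 196.4]
tool_rot: [0.706, -0.706, 0.031, -0.032]
contact_force: [0.1, 0.1, 0.9]
width: 72.6
```

>>> send_rows --targets '[[[0, 0, 0], [0, 0, 0]], [[0, 0, 0], [0, 0, 0]], [[0, 0, 0], [0, 0, 0]], [[0, 0, 0], [0, 0, 0]], [[0, 0, 0], [0, 0, 0]], [[0, 0, 0], [0, 0, 0]], [[0, 0, 0], [0, 0, 0]], [[0, 0, 0], [0, 0, 0]], [[0, 0, 0], [0, 0, 0]], [[0, 0, 0], [0, 0, 0]]]' --grip 0.1 --squeeze 40

```text
clock: 5.45
tool_pos: [638.0, 97.6, 196.0]
tool_rot: [0.706, -0.706, 0.031, -0.032]
contact_force: [-1.0, 0.4, 5.4]
width: 36.2
```

Run:
```python
from h import *
go([637.4,98.2,42])
```

```text
t 5.45 grasp now [638.   97.6  41. ] w 36.2 F [-1.   0.4  5.4]
 shift in aligned axes m [-0.0006 -0.001   0.0005]  in present axes [-0.0006 -0.001   0.0005]  turn [-0.      0.      0.0003]
```

>>> send_rows --targets '[[[0, -0.005, 0], [0, 0, 0]], [[0, -0.01, 0], [0, 0, 0]], [[0, -0.015, 0], [0, 0, 0]], [[0, -0.015, 0], [0, 0, 0]], [[0, -0.015, 0], [0, 0, 0]], [[0, -0.015, 0], [0, 0, 0]], [[0, -0.015, 0], [0, 0, 0]], [[0, -0.01, 0], [0, 0, 0]], [[0, 0, 0], [0, 0, 0]], [[0, 0, 0], [0, 0, 0]]]'

```text
clock: 6.45
tool_pos: [637.7, 97.6, 295.8]
tool_rot: [-0.706, 0.706, -0.031, 0.031]
contact_force: [-0.2, 0.0, -1.1]
width: 36.2
```

Run:
```python
from h import *
go([463.8,-158.6,60])
```

```text
t 6.45 grasp now [637.7  97.6 140.8] w 36.2 F [-0.2  0.  -1.1]
 shift in aligned axes m [-0.1505  0.0808 -0.2707]  in present axes [-0.1505  0.0808 -0.2707]  turn [0. 0. 0.]
```

>>> send_rows --targets '[[[-0.008, 0, -0.014], [0, 0, 0]], [[-0.016, 0, -0.028], [0, 0, 0]], [[-0.018, 0, -0.033], [0, 0, 0]], [[-0.018, 0, -0.033], [0, 0, 0]], [[-0.018, 0, -0.033], [0, 0, 0]], [[-0.018, 0, -0.033], [0, 0, 0]], [[-0.018, 0, -0.033], [0, 0, 0]], [[-0.018, 0, -0.033], [0, 0, 0]], [[-0.012, 0, -0.02], [0, 0, 0]], [[-0.0065, 0, -0.011], [0, 0, 0]]]'

```text
clock: 7.45
tool_pos: [461.5, -160.3, 294.5]
tool_rot: [0.707, -0.706, 0.033, -0.031]
contact_force: [0.2, 0.1, -0.7]
width: 35.9
```

>>> send_rows --targets '[[[0, 0.01, 0], [0, 0, 0]], [[0, 0.015, 0], [0, 0, 0]], [[0, 0.015, 0], [0, 0, 0]], [[0, 0.015, 0], [0, 0, 0]], [[0, 0.015, 0], [0, 0, 0]], [[0, 0.01, 0], [0, 0, 0]], [[0, 0, 0], [0, 0, 0]], [[0, 0, 0], [0, 0, 0]]]'

```text
clock: 8.25
tool_pos: [464.0, -158.5, 215.4]
tool_rot: [0.707, -0.706, 0.031, -0.031]
contact_force: [-0.5, -0.1, -1.2]
width: 36.4
```

Run:
```python
from h import *
from bench import snapshot
go([463.8,-158.6,39])
s=snapshot("side"); cv2.imwrite("pics/s2.png",cv2.resize(s["frame"][150:420,140:480,::-1],None,fx=2.2,fy=2.2))
```

```text
t 8.25 grasp now [ 464.  -158.4   60.4] w 36.4 F [-0.5 -0.1 -1.2]
 shift in aligned axes m [-0.0002  0.0214 -0.0001]  in present axes [-0.0002  0.0214 -0.0001]  turn [-0.0003  0.0007 -0.0005]
```

View pics/s2.png

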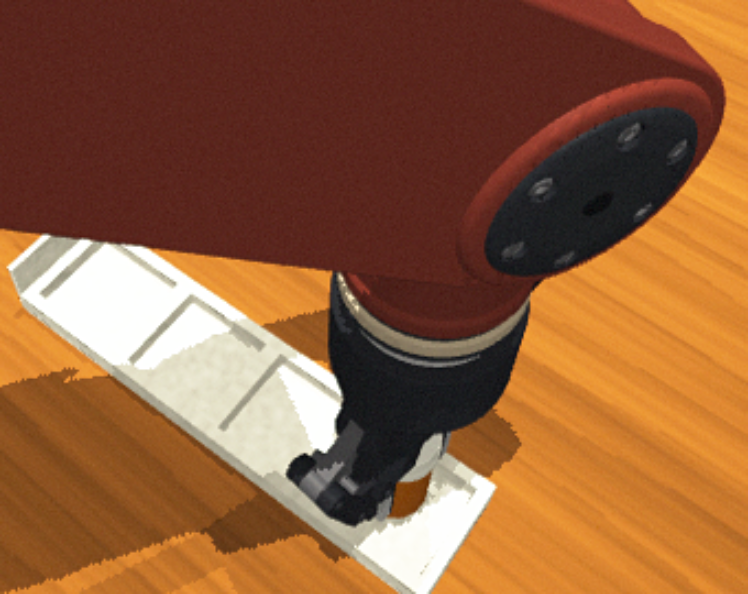

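The jar hangs over the furthest compartment (crop about 420,480), so I'll lower it slowly and watch the force.

>>> send_rows --targets '[[[0, 0.005, 0], [0, 0, 0]], [[0, 0.005, 0], [0, 0, 0]], [[0, 0.004, 0], [0, 0, 0]], [[0, 0.003, 0], [0, 0, 0]], [[0, 0.002, 0], [0, 0, 0]], [[0, 0, 0], [0, 0, 0]], [[0, 0, 0], [0, 0, 0]]]'

```text
clock: 9.0
tool_pos: [463.9, -159.0, 196.7]
tool_rot: [-0.706, 0.706, -0.031, 0.031]
contact_force: [-0.0, -0.3, -0.6]
width: 36.2
```

>>> send_rows --targets '[[[0, 0.001, 0], [0, 0, 0]], [[0, 0, 0], [0, 0, 0]], [[0, 0, 0], [0, 0, 0]]]'

```text
clock: 9.3
tool_pos: [463.9, -159.0, 195.8]
tool_rot: [-0.706, 0.706, -0.031, 0.031]
contact_force: [-0.1, -0.2, -1.1]
width: 36.2
```

>>> send_rows --targets '[[[0, 0.001, 0], [0, 0, 0]], [[0, 0, 0], [0, 0, 0]], [[0, 0, 0], [0, 0, 0]]]'

```text
clock: 9.6
tool_pos: [463.8, -158.9, 194.7]
tool_rot: [0.706, -0.706, 0.031, -0.031]
contact_force: [0.4, -0.0, -0.9]
width: 36.3
```

>>> send_rows --targets '[[[0, 0.0008, 0], [0, 0, 0]], [[0, 0, 0], [0, 0, 0]], [[0, 0, 0], [0, 0, 0]]]'

```text
clock: 9.9
tool_pos: [463.9, -159.0, 194.1]
tool_rot: [-0.706, 0.706, -0.031, 0.032]
contact_force: [-0.7, -0.2, 0.2]
width: 36.1
```

>>> send_rows --targets '[[[0, 0.0005, 0], [0, 0, 0]], [[0, 0, 0], [0, 0, 0]], [[0, 0, 0], [0, 0, 0]]]'

```text
clock: 10.2
tool_pos: [464.0, -159.1, 194.0]
tool_rot: [-0.706, 0.706, -0.031, 0.031]
contact_force: [-1.1, 0.5, 6.7]
width: 35.8
```

Contact: 6.7 N upward. I'll release the jar and rise.

>>> send_rows --targets '[[[0, 0, 0], [0, 0, 0]], [[0, 0, 0], [0, 0, 0]], [[0, 0, 0], [0, 0, 0]], [[0, 0, 0], [0, 0, 0]], [[0, 0, 0], [0, 0, 0]], [[0, 0, 0], [0, 0, 0]]]' --grip 0.7

```text
clock: 10.8
tool_pos: [463.8, -158.9, 193.3]
tool_rot: [0.706, -0.706, 0.031, -0.031]
contact_force: [-0.2, -1.4, -0.0]
width: 59.7
```

>>> send_rows --targets '[[[0, -0.01, 0], [0, 0, 0]], [[0, -0.02, 0], [0, 0, 0]], [[0, -0.025, 0], [0, 0, 0]], [[0, -0.025, 0], [0, 0, 0]], [[0, -0.025, 0], [0, 0, 0]], [[0, -0.015, 0], [0, 0, 0]], [[0, 0, 0], [0, 0, 0]], [[0, 0, 0], [0, 0, 0]]]'

```text
clock: 11.6
tool_pos: [463.8, -158.9, 313.8]
tool_rot: [-0.706, 0.707, -0.031, 0.032]
contact_force: [-0.3, -0.4, -0.5]
width: 59.7
```

Run:
```python
from h import *
go([628.9,31.3,46])
```

```text
t 11.6 grasp now [ 463.9 -158.9  158.8] w 59.7 F [-0.3 -0.4 -0.5]
 shift in aligned axes m [0.1476 0.1128 0.2041]  in present axes [0.1475 0.1128 0.2041]  turn [0.0004 0.     0.0009]
```

>>> send_rows --targets '[[[0.008, 0, 0.011], [0, 0, 0]], [[0.017, 0, 0.023], [0, 0, 0]], [[0.018, 0, 0.025], [0, 0, 0]], [[0.018, 0, 0.025], [0, 0, 0]], [[0.018, 0, 0.025], [0, 0, 0]], [[0.018, 0, 0.025], [0, 0, 0]], [[0.018, 0, 0.025], [0, 0, 0]], [[0.018, 0, 0.025], [0, 0, 0]], [[0.0106, 0, 0.014], [0, 0, 0]], [[0.004, 0, 0.006], [0, 0, 0]]]'

```text
clock: 12.6
tool_pos: [629.6, 33.5, 311.5]
tool_rot: [0.707, -0.706, 0.032, -0.03]
contact_force: [1.0, 1.0, 0.4]
width: 60.1
```

Run:
```python
from h import *
from bench import snapshot
go([628.9,31.3,46])
s=snapshot("side"); P=cloud(s); cv2.imwrite("pics/s3.png",cv2.resize(s["frame"][90:420,120:480,::-1],None,fx=1.8,fy=1.8))
pickle.dump(s,open("s3.pkl","wb"))
```

```text
t 12.6 grasp now [629.2  33.6 156.5] w 60.1 F [1.  1.  0.4]
 shift in aligned axes m [-0.0005  0.1105 -0.0023]  in present axes [-0.0002  0.1105 -0.0023]  turn [-0.0005  0.0021 -0.0024]
```

View pics/s3.png

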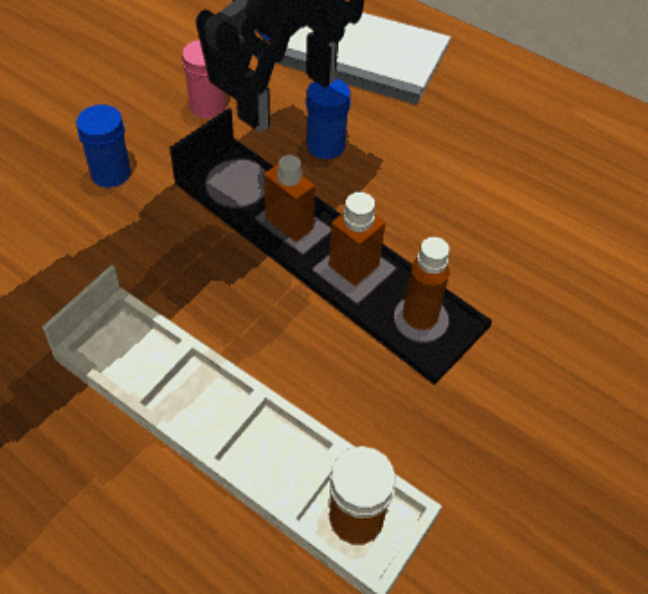

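The jar stands in the furthest compartment (crop 358,495) and its empty round pad shows at (235,185). Next is the flat bottle.

>>> send_rows --targets '[[[0, 0.01, 0], [0, 0, 0]], [[0, 0.015, 0], [0, 0, 0]], [[0, 0.015, 0], [0, 0, 0]], [[0, 0.015, 0], [0, 0, 0]], [[0, 0.015, 0], [0, 0, 0]], [[0, 0.015, 0], [0, 0, 0]], [[0, 0.015, 0], [0, 0, 0]], [[0, 0.011, 0], [0, 0, 0]], [[0, 0, 0], [0, 0, 0]], [[0, 0, 0], [0, 0, 0]]]'

```text
clock: 13.65
tool_pos: [629.1, 31.2, 202.2]
tool_rot: [-0.706, 0.706, -0.031, 0.031]
contact_force: [0.5, -0.2, 0.2]
width: 60.0
```

Run:
```python
from h import *
from bench import snapshot
go([628.9,31.3,46])
s=snapshot("side"); cv2.imwrite("pics/s4.png",cv2.resize(s["frame"][130:300,180:420,::-1],None,fx=3,fy=3))
```

```text
t 13.65 grasp now [629.   31.2  47.2] w 60.0 F [ 0.5 -0.2  0.2]
 shift in aligned axes m [-0.0002  0.0012  0.0001]  in present axes [-0.0002  0.0012  0.0001]  turn [ 0.      0.0001 -0.0002]
```

View pics/s4.png

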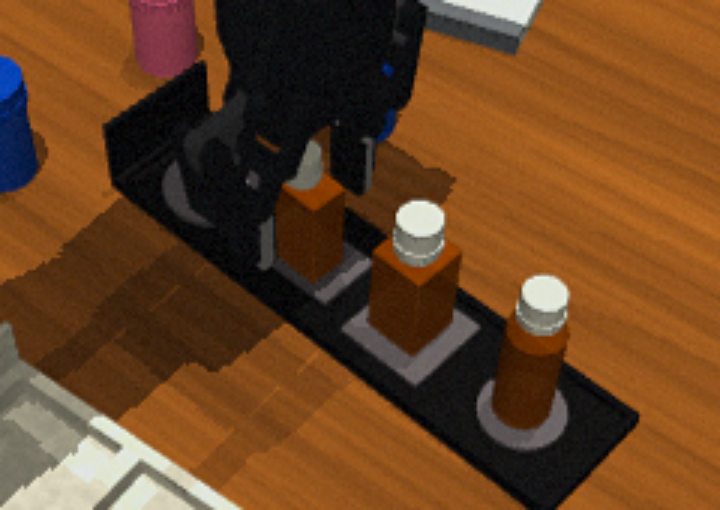

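The fingers straddle the flat bottle (crop 310,235), so I'll close on it.

>>> send_rows --targets '[[[0, 0, 0], [0, 0, 0]], [[0, 0, 0], [0, 0, 0]], [[0, 0, 0], [0, 0, 0]], [[0, 0, 0], [0, 0, 0]], [[0, 0, 0], [0, 0, 0]], [[0, 0, 0], [0, 0, 0]], [[0, 0, 0], [0, 0, 0]], [[0, 0, 0], [0, 0, 0]]]' --grip 0.05

```text
clock: 14.5
tool_pos: [629.5, 31.1, 203.4]
tool_rot: [-0.706, 0.706, -0.031, 0.032]
contact_force: [-0.9, 0.0, 5.2]
width: 21.4
```

>>> send_rows --targets '[[[0, -0.005, 0], [0, 0, 0]], [[0, -0.01, 0], [0, 0, 0]], [[0, -0.015, 0], [0, 0, 0]], [[0, -0.015, 0], [0, 0, 0]], [[0, -0.015, 0], [0, 0, 0]], [[0, -0.015, 0], [0, 0, 0]], [[0, -0.015, 0], [0, 0, 0]], [[0, -0.01, 0], [0, 0, 0]], [[0, 0, 0], [0, 0, 0]], [[0, 0, 0], [0, 0, 0]]]'

```text
clock: 15.5
tool_pos: [628.9, 31.2, 302.5]
tool_rot: [-0.706, 0.706, -0.031, 0.031]
contact_force: [-0.3, 0.8, -0.2]
width: 21.7
```

Run:
```python
from h import *
go([461.3,-90.7,65])
```

```text
t 15.5 grasp now [628.9  31.1 147.5] w 21.7 F [-0.3  0.8 -0.2]
 shift in aligned axes m [-0.1561  0.0825 -0.1363]  in present axes [-0.1561  0.0825 -0.1363]  turn [ 0.     -0.      0.0001]
```

>>> send_rows --targets '[[[-0.008, 0, -0.007], [0, 0, 0]], [[-0.016, 0, -0.014], [0, 0, 0]], [[-0.02, 0, -0.0175], [0, 0, 0]], [[-0.02, 0, -0.0175], [0, 0, 0]], [[-0.02, 0, -0.0175], [0, 0, 0]], [[-0.02, 0, -0.0175], [0, 0, 0]], [[-0.02, 0, -0.0175], [0, 0, 0]], [[-0.016, 0, -0.014], [0, 0, 0]], [[-0.011, 0, -0.009], [0, 0, 0]], [[-0.005, 0, -0.005], [0, 0, 0]]]'

```text
clock: 16.5
tool_pos: [459.9, -91.4, 301.5]
tool_rot: [0.707, -0.706, 0.033, -0.031]
contact_force: [0.9, -0.9, -0.0]
width: 21.7
```

>>> send_rows --targets '[[[0, 0.01, 0], [0, 0, 0]], [[0, 0.015, 0], [0, 0, 0]], [[0, 0.015, 0], [0, 0, 0]], [[0, 0.015, 0], [0, 0, 0]], [[0, 0.015, 0], [0, 0, 0]], [[0, 0.012, 0], [0, 0, 0]], [[0, 0, 0], [0, 0, 0]], [[0, 0, 0], [0, 0, 0]]]'

```text
clock: 17.3
tool_pos: [461.7, -90.7, 220.1]
tool_rot: [0.707, -0.706, 0.032, -0.031]
contact_force: [0.4, 0.0, -0.8]
width: 21.9
```

Run:
```python
from h import *
from bench import snapshot
go([461.3,-90.7,45.3])
s=snapshot("side"); cv2.imwrite("pics/s5.png",cv2.resize(s["frame"][150:420,140:480,::-1],None,fx=2.2,fy=2.2))
```

```text
t 17.3 grasp now [461.6 -90.7  65.1] w 21.9 F [ 0.4  0.  -0.8]
 shift in aligned axes m [-0.0004  0.0198 -0.    ]  in present axes [-0.0004  0.0198 -0.    ]  turn [-0.0003  0.0004 -0.0006]
```

View pics/s5.png

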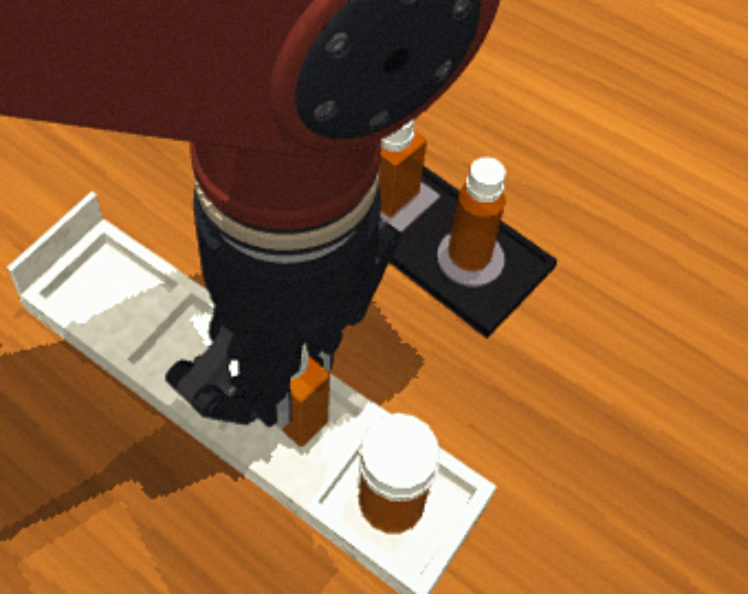

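The flat bottle is over the second compartment from the far end (crop 308,400) and next to the jar, so I'll lower it.

>>> send_rows --targets '[[[0, 0.005, 0], [0, 0, 0]], [[0, 0.005, 0], [0, 0, 0]], [[0, 0.004, 0], [0, 0, 0]], [[0, 0.003, 0], [0, 0, 0]], [[0, 0.001, 0], [0, 0, 0]], [[0, 0, 0], [0, 0, 0]], [[0, 0, 0], [0, 0, 0]]]'

```text
clock: 18.05
tool_pos: [461.5, -91.0, 202.5]
tool_rot: [-0.706, 0.706, -0.031, 0.032]
contact_force: [-0.0, -0.6, -0.0]
width: 21.7
```

>>> send_rows --targets '[[[0, 0.001, 0], [0, 0, 0]], [[0, 0, 0], [0, 0, 0]], [[0, 0, 0], [0, 0, 0]]]'

```text
clock: 18.35
tool_pos: [461.5, -90.9, 201.5]
tool_rot: [-0.706, 0.706, -0.031, 0.031]
contact_force: [-0.3, 0.5, -0.2]
width: 21.3
```

>>> send_rows --targets '[[[0, 0.0008, 0], [0, 0, 0]], [[0, 0, 0], [0, 0, 0]], [[0, 0, 0], [0, 0, 0]]]'

```text
clock: 18.65
tool_pos: [461.7, -91.0, 201.3]
tool_rot: [-0.706, 0.706, -0.031, 0.031]
contact_force: [-2.1, -0.2, 5.2]
width: 21.6
```

Contact again, so I'll release, rise and go to the square bottle.

>>> send_rows --targets '[[[0, 0, 0], [0, 0, 0]], [[0, 0, 0], [0, 0, 0]], [[0, 0, 0], [0, 0, 0]], [[0, 0, 0], [0, 0, 0]], [[0, 0, 0], [0, 0, 0]], [[0, 0, 0], [0, 0, 0]]]' --grip 0.7

```text
clock: 19.25
tool_pos: [461.4, -90.9, 200.5]
tool_rot: [0.706, -0.706, 0.031, -0.031]
contact_force: [1.2, -0.2, -0.6]
width: 59.7
```

>>> send_rows --targets '[[[0, -0.01, 0], [0, 0, 0]], [[0, -0.02, 0], [0, 0, 0]], [[0, -0.025, 0], [0, 0, 0]], [[0, -0.025, 0], [0, 0, 0]], [[0, -0.025, 0], [0, 0, 0]], [[0, -0.01, 0], [0, 0, 0]], [[0, 0, 0], [0, 0, 0]], [[0, 0, 0], [0, 0, 0]]]'

```text
clock: 20.05
tool_pos: [461.1, -90.8, 315.0]
tool_rot: [0.707, -0.706, 0.032, -0.031]
contact_force: [-0.5, 0.0, 0.4]
width: 59.6
```

Run:
```python
from h import *
go([626.4,-37,46])
```

```text
t 20.05 grasp now [460.9 -90.8 160. ] w 59.6 F [-0.5  0.   0.4]
 shift in aligned axes m [0.1599 0.114  0.0683]  in present axes [0.16   0.1139 0.0683]  turn [-0.0002 -0.     -0.0009]
```

>>> send_rows --targets '[[[0.008, 0, 0.003], [0, 0, 0]], [[0.018, 0, 0.008], [0, 0, 0]], [[0.021, 0, 0.009], [0, 0, 0]], [[0.021, 0, 0.009], [0, 0, 0]], [[0.021, 0, 0.009], [0, 0, 0]], [[0.021, 0, 0.009], [0, 0, 0]], [[0.021, 0, 0.009], [0, 0, 0]], [[0.018, 0, 0.007], [0, 0, 0]], [[0.01, 0, 0.004], [0, 0, 0]], [[0.001, 0, 0.001], [0, 0, 0]]]'

```text
clock: 21.05
tool_pos: [627.6, -36.9, 314.1]
tool_rot: [0.707, -0.706, 0.032, -0.031]
contact_force: [0.5, 0.2, 0.2]
width: 60.0
```

>>> send_rows --targets '[[[0, 0.01, 0], [0, 0, 0]], [[0, 0.015, 0], [0, 0, 0]], [[0, 0.015, 0], [0, 0, 0]], [[0, 0.01, 0], [0, 0, 0]], [[0, 0, 0], [0, 0, 0]], [[0, 0, 0], [0, 0, 0]]]'

```text
clock: 21.65
tool_pos: [626.6, -37.5, 265.0]
tool_rot: [0.706, -0.706, 0.032, -0.031]
contact_force: [0.0, -0.5, -0.1]
width: 59.8
```

Run:
```python
from h import *
from bench import snapshot
go([626.4,-37,46])
s=snapshot("side"); cv2.imwrite("pics/s6.png",cv2.resize(s["frame"][90:420,120:480,::-1],None,fx=1.8,fy=1.8))
```

```text
t 21.65 grasp now [626.4 -37.5 110. ] w 59.8 F [ 0.  -0.5 -0.1]
 shift in aligned axes m [-0.0002  0.064   0.0005]  in present axes [-0.0002  0.064   0.0005]  turn [-0.0001 -0.0002 -0.0011]
```

View pics/s6.png

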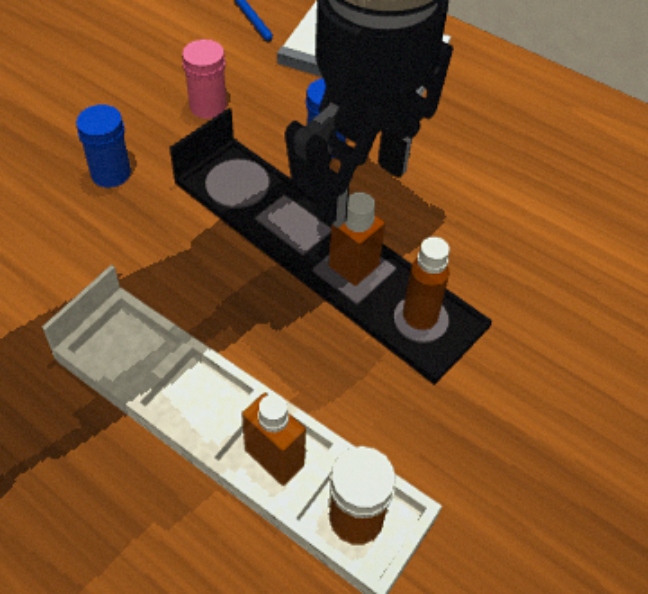

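The flat bottle stands in its compartment (273,440) beside the jar. The open fingers are above the square bottle (358,240), so I'll descend and grip it.

>>> send_rows --targets '[[[0, 0.01, 0], [0, 0, 0]], [[0, 0.015, 0], [0, 0, 0]], [[0, 0.015, 0], [0, 0, 0]], [[0, 0.015, 0], [0, 0, 0]], [[0, 0.008, 0], [0, 0, 0]], [[0, 0, 0], [0, 0, 0]], [[0, 0, 0], [0, 0, 0]]]'

```text
clock: 22.4
tool_pos: [626.9, -37.4, 202.2]
tool_rot: [0.706, -0.706, 0.032, -0.031]
contact_force: [0.4, -0.6, -2.0]
width: 59.7
```

>>> send_rows --targets '[[[0, 0, 0], [0, 0, 0]], [[0, 0, 0], [0, 0, 0]], [[0, 0, 0], [0, 0, 0]], [[0, 0, 0], [0, 0, 0]], [[0, 0, 0], [0, 0, 0]], [[0, 0, 0], [0, 0, 0]], [[0, 0, 0], [0, 0, 0]], [[0, 0, 0], [0, 0, 0]]]' --grip 0.05

```text
clock: 23.2
tool_pos: [627.5, -37.5, 203.7]
tool_rot: [-0.706, 0.706, -0.031, 0.032]
contact_force: [0.3, -0.2, 5.6]
width: 29.7
```

>>> send_rows --targets '[[[0, -0.005, 0], [0, 0, 0]], [[0, -0.01, 0], [0, 0, 0]], [[0, -0.015, 0], [0, 0, 0]], [[0, -0.015, 0], [0, 0, 0]], [[0, -0.015, 0], [0, 0, 0]], [[0, -0.015, 0], [0, 0, 0]], [[0, -0.015, 0], [0, 0, 0]], [[0, -0.01, 0], [0, 0, 0]], [[0, 0, 0], [0, 0, 0]], [[0, 0, 0], [0, 0, 0]]]'

```text
clock: 24.2
tool_pos: [626.8, -37.4, 302.7]
tool_rot: [0.706, -0.706, 0.031, -0.031]
contact_force: [0.1, 0.9, -0.8]
width: 29.6
```

Run:
```python
from h import *
go([458.9,-22.7,65])
```

```text
t 24.2 grasp now [626.8 -37.4 147.7] w 29.6 F [ 0.1  0.9 -0.8]
 shift in aligned axes m [-0.1685  0.0827 -0.0003]  in present axes [-0.1685  0.0827 -0.0003]  turn [-0.      0.      0.0001]
```

>>> send_rows --targets '[[[-0.008, 0, 0], [0, 0, 0]], [[-0.017, 0, 0], [0, 0, 0]], [[-0.022, 0, 0], [0, 0, 0]], [[-0.022, 0, 0], [0, 0, 0]], [[-0.022, 0, 0], [0, 0, 0]], [[-0.022, 0, 0], [0, 0, 0]], [[-0.022, 0, 0], [0, 0, 0]], [[-0.018, 0, 0], [0, 0, 0]], [[-0.011, 0, 0], [0, 0, 0]], [[-0.0045, 0, 0], [0, 0, 0]]]'

```text
clock: 25.2
tool_pos: [457.6, -22.2, 301.7]
tool_rot: [0.707, -0.706, 0.032, -0.031]
contact_force: [0.5, -0.4, 0.0]
width: 29.7
```

>>> send_rows --targets '[[[0, 0.01, 0], [0, 0, 0]], [[0, 0.015, 0], [0, 0, 0]], [[0, 0.015, 0], [0, 0, 0]], [[0, 0.015, 0], [0, 0, 0]], [[0, 0.015, 0], [0, 0, 0]], [[0, 0.012, 0], [0, 0, 0]], [[0, 0, 0], [0, 0, 0]], [[0, 0, 0], [0, 0, 0]]]'

```text
clock: 26.0
tool_pos: [459.3, -22.5, 220.3]
tool_rot: [0.706, -0.706, 0.032, -0.031]
contact_force: [-0.2, -1.0, -0.5]
width: 29.7
```

Run:
```python
from h import *
go([458.9,-22.7,45.3])
```

```text
t 26.0 grasp now [459.2 -22.5  65.3] w 29.7 F [-0.2 -1.  -0.5]
 shift in aligned axes m [-0.0004  0.02   -0.0002]  in present axes [-0.0004  0.02   -0.0002]  turn [-0.0001 -0.     -0.0005]
```

>>> send_rows --targets '[[[0, 0.005, 0], [0, 0, 0]], [[0, 0.005, 0], [0, 0, 0]], [[0, 0.004, 0], [0, 0, 0]], [[0, 0.003, 0], [0, 0, 0]], [[0, 0.001, 0], [0, 0, 0]], [[0, 0, 0], [0, 0, 0]], [[0, 0, 0], [0, 0, 0]]]'

```text
clock: 26.7
tool_pos: [459.1, -22.5, 202.7]
tool_rot: [-0.706, 0.706, -0.031, 0.032]
contact_force: [0.3, -0.8, -0.6]
width: 29.5
```

>>> send_rows --targets '[[[0, 0.001, 0], [0, 0, 0]], [[0, 0, 0], [0, 0, 0]], [[0, 0, 0], [0, 0, 0]]]'

```text
clock: 27.0
tool_pos: [459.1, -22.5, 201.7]
tool_rot: [-0.706, 0.706, -0.031, 0.032]
contact_force: [0.5, 0.7, -0.4]
width: 29.6
```

>>> send_rows --targets '[[[0, 0.0008, 0], [0, 0, 0]], [[0, 0, 0], [0, 0, 0]], [[0, 0, 0], [0, 0, 0]]]'

```text
clock: 27.3
tool_pos: [459.2, -22.5, 201.6]
tool_rot: [-0.706, 0.706, -0.032, 0.031]
contact_force: [-2.7, 0.4, 5.8]
width: 29.7
```

>>> send_rows --targets '[[[0, 0, 0], [0, 0, 0]], [[0, 0, 0], [0, 0, 0]], [[0, 0, 0], [0, 0, 0]], [[0, 0, 0], [0, 0, 0]], [[0, 0, 0], [0, 0, 0]], [[0, 0, 0], [0, 0, 0]]]' --grip 0.7

```text
clock: 27.9
tool_pos: [459.0, -22.5, 200.7]
tool_rot: [0.706, -0.706, 0.031, -0.031]
contact_force: [0.3, 0.1, 0.3]
width: 59.6
```

>>> send_rows --targets '[[[0, -0.01, 0], [0, 0, 0]], [[0, -0.02, 0], [0, 0, 0]], [[0, -0.025, 0], [0, 0, 0]], [[0, -0.025, 0], [0, 0, 0]], [[0, -0.025, 0], [0, 0, 0]], [[0, -0.015, 0], [0, 0, 0]], [[0, 0, 0], [0, 0, 0]], [[0, 0, 0], [0, 0, 0]]]'

```text
clock: 28.7
tool_pos: [459.0, -22.4, 321.1]
tool_rot: [-0.706, 0.706, -0.031, 0.032]
contact_force: [-0.2, 0.8, -0.4]
width: 60.2
```

Run:
```python
from h import *
go([620.6,-104.9,46])
```

```text
t 28.7 grasp now [459.1 -22.4 166.1] w 60.2 F [-0.2  0.8 -0.4]
 shift in aligned axes m [ 0.1683  0.1201 -0.0678]  in present axes [ 0.1682  0.1203 -0.0678]  turn [0.0001 0.0001 0.0009]
```

>>> send_rows --targets '[[[0.008, 0, -0.003], [0, 0, 0]], [[0.018, 0, -0.007], [0, 0, 0]], [[0.022, 0, -0.009], [0, 0, 0]], [[0.022, 0, -0.009], [0, 0, 0]], [[0.022, 0, -0.009], [0, 0, 0]], [[0.022, 0, -0.009], [0, 0, 0]], [[0.022, 0, -0.009], [0, 0, 0]], [[0.018, 0, -0.007], [0, 0, 0]], [[0.01, 0, -0.004], [0, 0, 0]], [[0.004, 0, -0.002], [0, 0, 0]]]'

```text
clock: 29.7
tool_pos: [620.9, -105.7, 319.3]
tool_rot: [0.707, -0.706, 0.032, -0.031]
contact_force: [1.0, -0.5, 0.4]
width: 59.7
```

>>> send_rows --targets '[[[0, 0.01, 0], [0, 0, 0]], [[0, 0.015, 0], [0, 0, 0]], [[0, 0.015, 0], [0, 0, 0]], [[0, 0.01, 0], [0, 0, 0]], [[0, 0, 0], [0, 0, 0]], [[0, 0, 0], [0, 0, 0]]]'

```text
clock: 30.3
tool_pos: [620.0, -104.9, 270.2]
tool_rot: [0.707, -0.706, 0.032, -0.031]
contact_force: [-0.3, 0.0, 0.9]
width: 59.8
```

Run:
```python
from h import *
from bench import snapshot
go([620.6,-104.9,46])
s=snapshot("side"); cv2.imwrite("pics/s7.png",cv2.resize(s["frame"][90:420,120:480,::-1],None,fx=1.8,fy=1.8))
```

```text
t 30.3 grasp now [ 619.8 -104.9  115.2] w 59.8 F [-0.3  0.   0.9]
 shift in aligned axes m [0.0006 0.0692 0.0001]  in present axes [0.0007 0.0692 0.    ]  turn [-0.0002  0.0002 -0.0011]
```

View pics/s7.png

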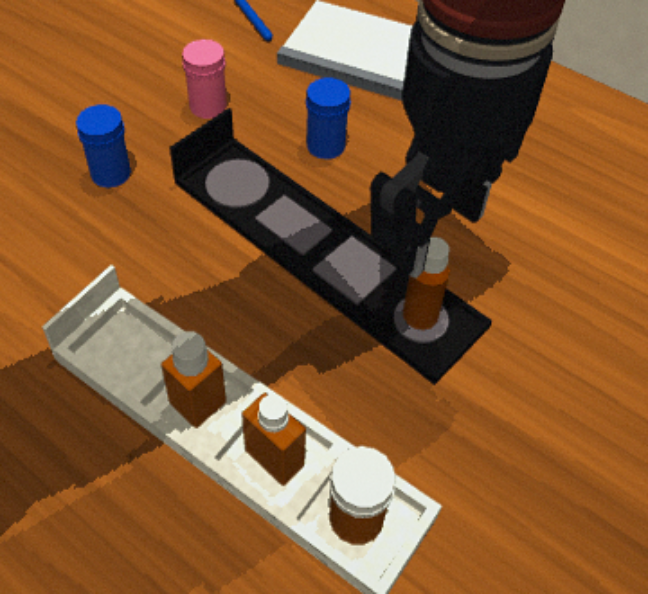

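The square bottle stands in its compartment (193,385). The fingers are above the tall bottle (427,285), the last one.

>>> send_rows --targets '[[[0, 0.01, 0], [0, 0, 0]], [[0, 0.015, 0], [0, 0, 0]], [[0, 0.015, 0], [0, 0, 0]], [[0, 0.015, 0], [0, 0, 0]], [[0, 0.013, 0], [0, 0, 0]], [[0, 0, 0], [0, 0, 0]], [[0, 0, 0], [0, 0, 0]]]'

```text
clock: 31.05
tool_pos: [620.1, -105.1, 201.9]
tool_rot: [0.707, -0.706, 0.032, -0.031]
contact_force: [-0.5, 1.0, 0.8]
width: 59.7
```

>>> send_rows --targets '[[[0, 0, 0], [0, 0, 0]], [[0, 0, 0], [0, 0, 0]], [[0, 0, 0], [0, 0, 0]], [[0, 0, 0], [0, 0, 0]], [[0, 0, 0], [0, 0, 0]], [[0, 0, 0], [0, 0, 0]], [[0, 0, 0], [0, 0, 0]], [[0, 0, 0], [0, 0, 0]]]' --grip 0.05

```text
clock: 31.85
tool_pos: [621.0, -105.3, 204.0]
tool_rot: [-0.706, 0.707, -0.031, 0.032]
contact_force: [0.7, 0.7, 5.7]
width: 27.0
```

>>> send_rows --targets '[[[0, -0.005, 0], [0, 0, 0]], [[0, -0.01, 0], [0, 0, 0]], [[0, -0.015, 0], [0, 0, 0]], [[0, -0.015, 0], [0, 0, 0]], [[0, -0.015, 0], [0, 0, 0]], [[0, -0.015, 0], [0, 0, 0]], [[0, -0.015, 0], [0, 0, 0]], [[0, -0.015, 0], [0, 0, 0]], [[0, -0.005, 0], [0, 0, 0]], [[0, 0, 0], [0, 0, 0]]]'

```text
clock: 32.85
tool_pos: [620.8, -105.2, 314.4]
tool_rot: [-0.706, 0.707, -0.031, 0.032]
contact_force: [-0.4, 0.1, -0.8]
width: 27.1
```

Run:
```python
from h import *
go([456.4,45.2,65])
```

```text
t 32.85 grasp now [ 621.2 -105.4  159.4] w 27.1 F [-0.4  0.1 -0.8]
 shift in aligned axes m [-0.1771  0.0944  0.1352]  in present axes [-0.1773  0.0939  0.1353]  turn [0.0005 0.     0.0026]
```

Run:
```python
from h import *
from bench import snapshot
s=snapshot("side"); cv2.imwrite("pics/s8.png",cv2.resize(s["frame"][90:360,240:480,::-1],None,fx=2.2,fy=2.2)); P=cloud(s)
f=s["frame"];hsv=cv2.cvtColor(f,cv2.COLOR_RGB2HSV)
t=snapshot("top"); cv2.imwrite("pics/t8.png",cv2.resize(t["frame"][150:350,200:460,::-1],None,fx=2.4,fy=2.4))
```

```text
(no output)
```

View pics/s8.png

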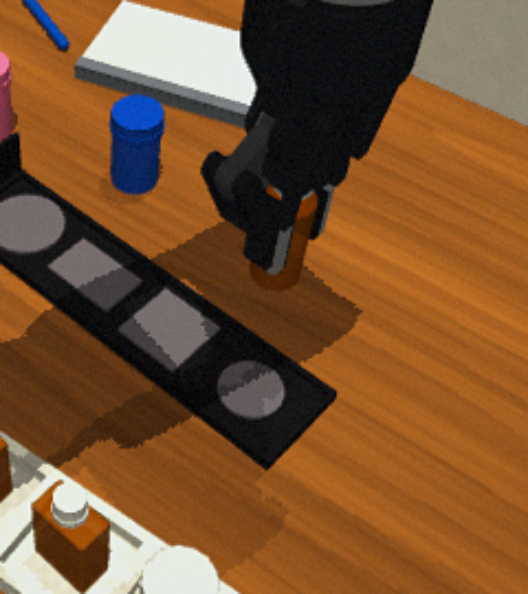

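The tall bottle is held upright (crop 280,250) and its pad is empty (250,388). I'll carry it across.

>>> send_rows --targets '[[[-0.008, 0, 0.006], [0, 0, 0]], [[-0.017, 0, 0.013], [0, 0, 0]], [[-0.022, 0, 0.017], [0, 0, 0]], [[-0.022, 0, 0.017], [0, 0, 0]], [[-0.022, 0, 0.017], [0, 0, 0]], [[-0.022, 0, 0.017], [0, 0, 0]], [[-0.022, 0, 0.017], [0, 0, 0]], [[-0.022, 0, 0.017], [0, 0, 0]], [[-0.013, 0, 0.01], [0, 0, 0]], [[-0.007, 0, 0.004], [0, 0, 0]]]'

```text
clock: 33.95
tool_pos: [454.5, 46.1, 312.0]
tool_rot: [0.706, -0.706, 0.032, -0.03]
contact_force: [-0.4, -0.9, 0.3]
width: 26.8
```

>>> send_rows --targets '[[[0, 0.01, 0], [0, 0, 0]], [[0, 0.015, 0], [0, 0, 0]], [[0, 0.015, 0], [0, 0, 0]], [[0, 0.015, 0], [0, 0, 0]], [[0, 0.015, 0], [0, 0, 0]], [[0, 0.015, 0], [0, 0, 0]], [[0, 0.009, 0], [0, 0, 0]], [[0, 0, 0], [0, 0, 0]], [[0, 0, 0], [0, 0, 0]]]'

```text
clock: 34.85
tool_pos: [456.5, 44.8, 218.8]
tool_rot: [-0.706, 0.706, -0.032, 0.032]
contact_force: [0.2, 0.6, -0.5]
width: 27.1
```

Run:
```python
from h import *
from bench import snapshot
go([456.4,45.2,45.3])
s=snapshot("side"); cv2.imwrite("pics/s9.png",cv2.resize(s["frame"][150:400,120:360,::-1],None,fx=2.3,fy=2.3))
```

```text
t 34.85 grasp now [456.5  44.8  63.8] w 27.1 F [ 0.2  0.6 -0.5]
 shift in aligned axes m [-0.0001  0.0185  0.0004]  in present axes [-0.0001  0.0185  0.0004]  turn [ 0.0001 -0.0005  0.0001]
```

View pics/s9.png

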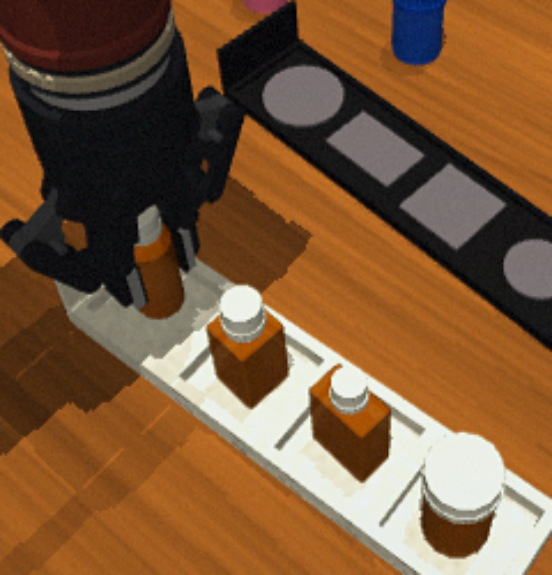

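The tall bottle hangs over the compartment by the plate (crop 158,280). I'll lower it the same way.

>>> send_rows --targets '[[[0, 0.005, 0], [0, 0, 0]], [[0, 0.005, 0], [0, 0, 0]], [[0, 0.003, 0], [0, 0, 0]], [[0, 0.002, 0], [0, 0, 0]], [[0, 0, 0], [0, 0, 0]], [[0, 0, 0], [0, 0, 0]]]'

```text
clock: 35.5
tool_pos: [456.0, 45.1, 203.8]
tool_rot: [0.706, -0.706, 0.031, -0.031]
contact_force: [0.2, -0.2, -0.3]
width: 26.9
```

>>> send_rows --targets '[[[0, 0.001, 0], [0, 0, 0]], [[0, 0, 0], [0, 0, 0]], [[0, 0, 0], [0, 0, 0]]]'

```text
clock: 35.8
tool_pos: [456.1, 45.1, 202.9]
tool_rot: [-0.706, 0.706, -0.031, 0.031]
contact_force: [-1.1, -0.2, -0.7]
width: 26.6
```

>>> send_rows --targets '[[[0, 0.001, 0], [0, 0, 0]], [[0, 0, 0], [0, 0, 0]], [[0, 0, 0], [0, 0, 0]]]'

```text
clock: 36.1
tool_pos: [456.2, 45.1, 202.0]
tool_rot: [-0.706, 0.706, -0.031, 0.032]
contact_force: [0.2, -0.2, 0.1]
width: 27.0
```

>>> send_rows --targets '[[[0, 0.0008, 0], [0, 0, 0]], [[0, 0, 0], [0, 0, 0]], [[0, 0, 0], [0, 0, 0]]]'

```text
clock: 36.4
tool_pos: [456.4, 45.1, 202.0]
tool_rot: [-0.706, 0.706, -0.031, 0.031]
contact_force: [-2.1, 0.4, 7.2]
width: 27.1
```

>>> send_rows --targets '[[[0, 0, 0], [0, 0, 0]], [[0, 0, 0], [0, 0, 0]], [[0, 0, 0], [0, 0, 0]], [[0, 0, 0], [0, 0, 0]], [[0, 0, 0], [0, 0, 0]], [[0, 0, 0], [0, 0, 0]]]' --grip 0.75

```text
clock: 37.0
tool_pos: [456.0, 45.1, 200.9]
tool_rot: [-0.706, 0.706, -0.032, 0.031]
contact_force: [0.3, -0.3, -0.5]
width: 64.1
```

>>> send_rows --targets '[[[0, -0.01, 0], [0, 0, 0]], [[0, -0.02, 0], [0, 0, 0]], [[0, -0.025, 0], [0, 0, 0]], [[0, -0.025, 0], [0, 0, 0]], [[0, -0.025, 0], [0, 0, 0]], [[0, -0.025, 0], [0, 0, 0]], [[0, -0.02, 0], [0, 0, 0]], [[0, -0.01, 0], [0, 0, 0]], [[0, 0, 0], [0, 0, 0]], [[0, 0, 0], [0, 0, 0]]]'

```text
clock: 38.0
tool_pos: [455.7, 45.1, 360.5]
tool_rot: [0.706, -0.706, 0.032, -0.031]
contact_force: [-0.9, -0.2, 0.3]
width: 64.2
```

>>> send_rows --targets '[[[0, 0, 0.02], [0, 0, 0]], [[0, 0, 0.03], [0, 0, 0]], [[0, 0, 0.03], [0, 0, 0]], [[0, 0, 0.03], [0, 0, 0]], [[0, 0, 0.03], [0, 0, 0]], [[0, 0, 0.03], [0, 0, 0]], [[0, 0, 0.02], [0, 0, 0]], [[0, 0, 0.01], [0, 0, 0]], [[0, 0, 0], [0, 0, 0]], [[0, 0, 0], [0, 0, 0]]]'

```text
clock: 39.0
tool_pos: [473.5, 243.7, 360.0]
tool_rot: [-0.706, 0.707, -0.032, 0.031]
contact_force: [-0.8, 0.4, 1.0]
width: 64.3
```

Run:
```python
from h import *
from bench import snapshot
th=np.radians(2.07); T=np.array([[np.cos(th),np.sin(th)],[-np.sin(th),np.cos(th)]])
C={"side":np.array([459.6,-57.7]),"top":np.array([460.9,-55.7])}
for n in("side","top"):
    s=snapshot(n); f=s["frame"]; P=cloud(s); hsv=cv2.cvtColor(f,cv2.COLOR_RGB2HSV)
    cv2.imwrite(f"pics/end_{n}.png",f[...,::-1])
    m=(hsv[...,1]<70)&(hsv[...,2]>90)&(P[...,2]>62)&(P[...,2]<100)&(P[...,0]>410)&(P[...,0]<510)&(P[...,1]>-210)&(P[...,1]<80)
    k,l,st,c=cv2.connectedComponentsWithStats(m.astype(np.uint8))
    for i in range(1,k):
        if st[i,4]>40:
            q=P[l==i]; zt=np.percentile(q[:,2],95); q=q[q[:,2]>np.median(q[:,2])-3]
            (x,y),r=cv2.minEnclosingCircle(q[:,:2].astype(np.float32))
            print(n,c[i].round(0),"tray xy",(T@(np.array([x,y])-C[n])).round(1),"top z",np.median(q[:,2]).round(1),"r",round(r,1))
```

```text
side [182. 254.] tray xy [ -0.5 102.2] top z 89.6 r 10.2
side [225. 286.] tray xy [-0.6 34.9] top z 83.5 r 11.5
side [272. 319.] tray xy [ -0.2 -34.7] top z 79.5 r 8.8
side [321. 356.] tray xy [  -0.7 -102. ] top z 71.6 r 18.9
top [399. 311.] tray xy [  -0.3 -101. ] top z 72.1 r 18.9
top [351. 314.] tray xy [  0.2 -33.6] top z 80.1 r 8.9
top [300. 317.] tray xy [ 0.5 35.1] top z 84.2 r 10.7
top [249. 320.] tray xy [ -0.3 102.8] top z 90.2 r 9.9
```

View pics/end_side.png

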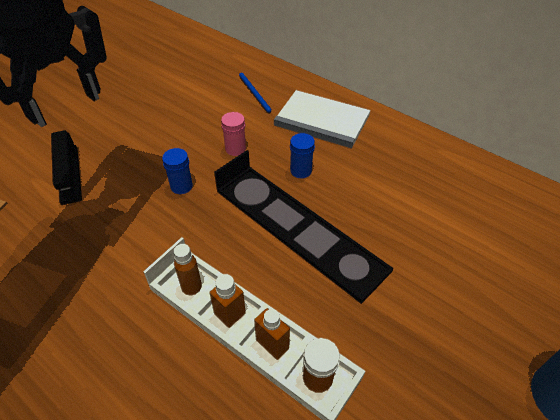

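View pics/end_top.png

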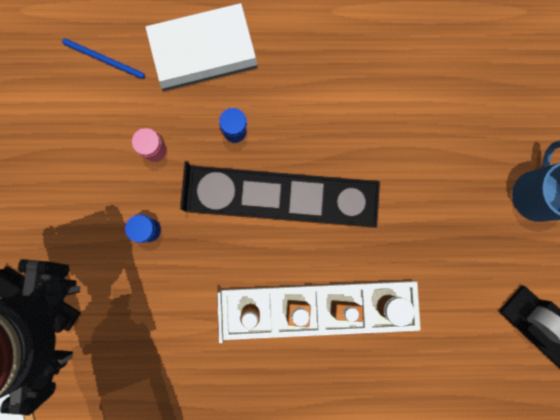

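Both views show all four upright and centred, with top heights of 72, 80, 84 and 90 mm, which is what the 6 mm floor should give. The arm is clear, so I'm handing in.

```bash
python3 -c "
from bench import *
print(close_job(), sense()['clock'])"
```

```text
the job is handed in; nothing more can be done
the job is handed in; nothing more can be done
```

All four amber containers are in the white test tray in reverse order, and the job is handed in at about 39 s on the clock. No verdict was reported.

- **Order:** in the incoming tray, counting from its end plate, they stood jar, flat, square, tall. In the test tray they now stand, from the compartment furthest from its end plate, jar (y = −102 mm), flat (−34), square (+34), tall (+102). Each was lowered to light contact of about 5–7 N before release.
- **Last checks:** in both cameras, each cap centre is within about 1.2 mm of its compartment centre along both tray axes. The top heights of 72, 80, 84 and 90 mm match bottles standing upright on the 6 mm floor. The arm was clear, and the blue and pink look-alikes were not touched.
- **Disagreements:** the two cameras differ by about 2 mm in world position, which is within the stated calibration. The fingers read about 27 mm on the 28 mm tall bottle, but the images showed it upright and it ended centred.

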